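# Put the punch press dies back with their punches

### The arm

A 6-joint arm with a two-finger parallel gripper is mounted at the origin on the work surface. World frame = base frame: x ahead of the robot, y to its left, z up, the work surface at z = 0. Lengths are in mm, angles in degrees, forces in N, time in s.
With the tool pointing down it reaches from about 350 to 850 mm from the base axis. Payload 8.1 kg.
Tool frame: the origin (TCP) lies at the very end of the fingers, on their centre line; the grasp point (between the pads) lies 19 mm behind it; z points along the fingers, y is the line along which they close (so a half turn about z gives the same grasp; the last joint's range is limited). The gripper opens to 85 mm and grips with 20 to 120 N. Pads are 22 mm wide; open, the fingers measure 114 mm over their backs; the gripper's body (76 mm by 85 mm) begins 54 mm behind the grasp point. The pads swing forward as they close: fully open they stand 13 mm farther back than shut.
Start: joints at [-68.606, 7.471, 85.268, -0, 87.261, -4.893], TCP at [265.743, -537.946, 231.292] pointing down, gripper open.
Joint ranges: [-169.43, 169.43], [-51.17, 129.36], [1.28, 143.12], [-76.62, 256.62], [0, 156.53], [-152.29, 152.29]. Speed limits (degrees/s): [136.94, 136.94, 159.86, 180, 180, 180].

### API

Orientations are given as [roll, pitch, yaw] about the fixed x, y, z axes, in that order (R = Rz(yaw) Ry(pitch) Rx(roll)).
In Python, from bench import sense, eyes, job, models gives the robot as it stands. The module is installed in compiled form; this text tells all that it offers.
- The arm moves only by the tool apply_moves, never from a script. Its argument "rows" is a list of rows, each a list of 6 numbers: the shift along the tool's x, y, z in mm, then the turn, a rotation vector about the tool's x, y, z in rad. In form: [[dx, dy, dz, rx, ry, rz], ...]. A call has exactly 5 rows; each row shifts and turns the commanded pose from where the row before left it, along the tool's axes as they then stand; what a row does not reach is not made up. A row lasts 1/8 s, in which the tool goes at most 62.5 mm and 10.7 degrees, less where a joint would pass 70% of its speed; a pose out of reach is approached as far as the arm can. A call is refused whole if a number of a shift passes 62.5 or a number of a turn 0.188, either way. A call with a gripper value outside its range is refused whole. "fingers" is the finger opening in mm, from 0 to 85.4, set as the call begins (left out, the last holds). The fingers move at their own pace and stop on an object; "grip_force" is the grip in N (left out, the last holds). Time passes only in rows, so rows that do not move let the fingers close, or fill a call up. It gives the time, the measured TCP pose, the force, the opening and the grip force at its end, in the units of the state.
- sense(): the state, without advancing time (a new reading comes with each control period).
- eyes.snapshot(name): name is "scene" or "top" or "wrist"; returns (picture, depth): 384x512x3 uint8, red, green, blue; 384x512 float32, mm along the optical axis (not along the pixel's ray), 0 where there is no reading.
- eyes.get_calibration(name): a dict with "intrinsics" (3x3 intrinsics, pixels), "D" ([k1, k2, p1, p2, k3] as OpenCV has them; the pictures are not rectified), "R" (3x3) and "t" (3): a world point X has camera coordinates R X + t; the wrist camera has in their place "mount" (4x4, takes a point from camera to tool coordinates, whose origin is the TCP and whose axes are the flange's). Camera axes: x right, y down, z forward; pixel columns grow to the right and rows downward; lengths in mm; the calibration is good to about 2 mm. A picture is of the moment at which its call begins: read the wrist's pose just before it. get_calibration takes no time and is no camera call.
- job.hand_in(): hands the job in; it is judged then, once.
Trained networks look in the newest picture that a camera, given by its name, has taken for a name from the list of things; names that differ only in an ending like _2 or _b are one class to them, and where a whole thing is asked for, a point or a joint stands for the part that bears it (a point fixed in the world has none). Each returns a list of dicts, best first, with "confidence" (0 to 1); they miss things now and then, are a little off and sometimes report something else, mostly with a low value. They report only what shows in the picture. A call takes as long as a camera call. They do not tell look-alikes from the thing itself.
- models.boxes_of(name, camera): "xyz" ([x, y, z] in mm, in world coordinates, good to about 4 mm: the middle of the surface that is visible of it).
- models.cut_out(name, camera): "pixels" (384x512 bool, what is visible of it).
- models.place_of(name, camera): "xyz" ([x, y, z] in mm, in world coordinates, good to about 4 mm: a listed point, or the origin of a listed thing).
The state is a dict: "time": time; "joint_pos": joint angles; "qd": joint speeds; "joint_efforts": joint torques, N m; "tool_pos": TCP position; "tcp_rot": TCP orientation; "ft_force": force on the tool from outside, world axes, zero at the start; "wrist_torque": the same for the moment, N m; "finger_gap": finger opening in mm; "grip_force": force on a finger pad.
Only numpy, scipy, OpenCV 4.12 (cv2) and the standard library are available. Lean on these libraries where they do the work, as an engineer would, in place of code of your own. Each camera call takes 0.05 s, during which the arm holds its last target. There are 200 camera calls.

### The job

Put the press's three punch dies (the thick steel rings, small, medium and large) away in the die caddy, each lying flat in the bay of its own punch: the small die with the thin punch, the medium with the medium, the large with the thick. Set them down without dropping them, and leave the solid riveting block, the thin stop collar and the model parts where they are.

Things in the scene. Friction and masses are not known exactly. Their poses are not given: they have to be found in the camera images.
- die_small_center (a point): The small punch die: a plain bright steel ring, OD 34 mm, 10 mm hole through its axis, 30 mm high, standing flat on its face on the desk. The point is its centre, 15 mm above its underside; z is its axis, up. Loose, up to 0.5 kg; grip it across its outside.
- die_medium_center (a point): The medium punch die: a plain bright steel ring, OD 44 mm, 18 mm hole through its axis, 30 mm high, standing flat on its face on the desk. The point is its centre, 15 mm above its underside; z is its axis, up. Loose, up to 0.5 kg; grip it across its outside.
- die_large_center (a point): The large punch die: a plain bright steel ring, OD 56 mm, 27 mm hole through its axis, 30 mm high, standing flat on its face on the desk. The point is its centre, 15 mm above its underside; z is its axis, up. Loose, up to 0.5 kg; grip it across its outside.
- bay_thin_place (a point): Fixed wooden bay, one of three side by side in the low plywood caddy, with the thin punch: steel rod 9 mm thick, 62 mm long, fixed, lying across the bay at x = 91 mm. Point: middle of the clear die space (140 mm along x, 74 mm along y), on its floor, 10 mm above the desk. x points to the punch, z up. Walls 5 mm thick, 13 mm above the floor; fingers around a die fit in only along x.
- bay_medium_place (a point): Fixed wooden bay, one of three side by side in the low plywood caddy, with the medium punch: steel rod 17 mm thick, 62 mm long, fixed, lying across the bay at x = 91 mm. Point: middle of the clear die space (140 mm along x, 74 mm along y), on its floor, 10 mm above the desk. x points to the punch, z up. Walls 5 mm thick, 13 mm above the floor; fingers around a die fit in only along x.
- bay_thick_place (a point): Fixed wooden bay, one of three side by side in the low plywood caddy, with the thick punch: steel rod 26 mm thick, 62 mm long, fixed, lying across the bay at x = 91 mm. Point: middle of the clear die space (140 mm along x, 74 mm along y), on its floor, 10 mm above the desk. x points to the punch, z up. Walls 5 mm thick, 13 mm above the floor; fingers around a die fit in only along x.
- bench_block_center (a point): Look-alike: round riveting block of solid bright steel, 50 mm across, 26 mm high, no hole. The point is its centre, 13 mm up. Loose; not press tooling, stays where it is.
- collar_center (a point): Look-alike: low thin-walled steel stop collar, OD 48 mm, bore 36 mm, 14 mm high, with a thumb screw that stands out 15 mm from its side along its x axis. The point is the ring's centre, 7 mm up. Loose; stays where it is.
- conning_tower_center (a point): Grey plastic submarine conning tower standing on the desk, about 78 mm long (x), 30 mm wide, 36 mm high and 60 mm with its periscopes, 40 g. The point is on its middle, 18 mm up. Loose; stays where it is.
- lifeboat_center (a point): White plastic model lifeboat with a canopy, standing on its keel, 76 mm long (x), 28 mm wide, 32 mm high, 40 g. The point is its centre, 15 mm up. Loose; stays where it is.
Not all that is in view belongs to the job. Leave any blue or brown look-alike of the part that bears die_medium_center alone.

How it is judged (in metres and radians):
At the end, for the whole second after the job is handed in: Each die lies flat (within 7 degrees) and still on the floor of the die space of the bay with its own punch, anywhere inside the walls; the riveting block, stop collar, conning tower and lifeboat are within 25 mm of where they stood (x of die_small_center in the frame of bay_thin_place between -0.07 and 0.07 m and y of die_small_center in the frame of bay_thin_place between -0.037 and 0.037 m and z of die_small_center in the frame of bay_thin_place between 0.01 and 0.019 m and angle between each of die_small_center, die_medium_center, die_large_center's own z axis and vertical below 0.12 rad and linear speed of each of die_small, die_medium, die_large below 0.02 m/s and x of die_medium_center in the frame of bay_medium_place between -0.07 and 0.07 m and y of die_medium_center in the frame of bay_medium_place between -0.037 and 0.037 m and z of die_medium_center in the frame of bay_medium_place between 0.01 and 0.019 m and x of die_large_center in the frame of bay_thick_place between -0.07 and 0.07 m and y of die_large_center in the frame of bay_thick_place between -0.037 and 0.037 m and z of die_large_center in the frame of bay_thick_place between 0.01 and 0.019 m and distance of each of bench_block_center, collar_center, conning_tower_center, lifeboat_center from where it was at the start of the episode below 0.025 m); the robot touches nothing.
It fails at once if the riveting block or the stop collar is shifted by more than 25 mm (distance of any of bench_block_center, collar_center from where it was at the start of the episode above 0.025 m).
It fails at once if the conning tower or the lifeboat is shifted by more than 25 mm (distance of any of conning_tower_center, lifeboat_center from where it was at the start of the episode above 0.025 m).
It fails at once if a die is dropped or thrown (out of the fingers and faster than 0.7 m/s, a fall of about 25 mm) ((linear speed of die_small above 0.7 m/s and contact force between the fingers and die_small below 0.05 N) or (linear speed of die_medium above 0.7 m/s and contact force between the fingers and die_medium below 0.05 N) or (linear speed of die_large above 0.7 m/s and contact force between the fingers and die_large below 0.05 N)).
It also fails if it takes over 83 s, if anything falls off the work surface, if the arm or the gripper's body presses on something with over 40 N, if the wrist force passes 120 N, or if a joint passes its speed limit or range.

## Working session

There is one attempt and no reset: what is moved stays moved. The work goes in short steps, Python scripts to look and compute and a tool call to move; the robot and the scene stay as the last step left them, time stands still between calls to the robot, and variables do not carry over. Pictures are saved under pics/ and viewed, at most 14 in all, crops included, and the job is handed in when it is done.

Besides the shell and the picture viewer there is one more tool, called after ">>>" as name(argument=value, ...), one argument or row to a line, values as JSON. apply_moves: Moves the arm, as the interface text tells. Its arguments: {"type":"object","properties":{"rows":{"type":"array"},"fingers":{"type":"number"},"grip_force":{"type":"number"}},"required":["rows"]}

```bash
mkdir -p pics; cat > h.py <<'E'
import numpy as np, cv2
from bench import sense, eyes, job, models
def snap(cam,fn=None):
    p,d=eyes.snapshot(cam)
    if fn: cv2.imwrite(fn,p[:,:,::-1])
    return p,d
def world(cam,uv,d,z=None):
    c=eyes.get_calibration(cam);K=np.array(c['intrinsics']);D=np.array(c['D'])
    n=cv2.undistortPoints(np.array([[uv]],float),K,D)[0,0]
    R=np.array(c['R']);t=np.array(c['t'])
    ray=R.T@np.array([n[0],n[1],1]);o=-R.T@t
    return o+ray*d if z is None else o+ray*((z-o[2])/ray[2])
E
python3 - <<'E'
from h import *
s=sense();print(s['time'],s['tool_pos'],s['tcp_rot'],s['finger_gap'])
for c in ['top','scene']:
    snap(c,f'pics/{c}0.png')
    print(c)
    for n in ['die_small_center','die_medium_center','die_large_center','bay_thin_place','bay_medium_place','bay_thick_place','bench_block_center','collar_center','conning_tower_center','lifeboat_center']:
        print(n,[(np.round(r['xyz']).tolist(),round(r['confidence'],2)) for r in models.place_of(n,c)])
print(sense()['time'])
E
```

```text
0.0 [ 265.53107159 -537.4206245   230.23987823] [-1.79894341e+02 -8.73011040e-03  2.62876007e+01] 85.41388064253867
top
die_small_center [([686.0, -154.0, 16.0], 0.63)]
die_medium_center [([537.0, 229.0, 10.0], 0.69), ([566.0, -61.0, 11.0], 0.67), ([561.0, 19.0, 14.0], 0.54), ([654.0, -56.0, 16.0], 0.49)]
die_large_center [([448.0, -301.0, 16.0], 0.78), ([578.0, -167.0, 15.0], 0.45)]
bay_thin_place [([535.0, 230.0, 10.0], 0.77)]
bay_medium_place [([546.0, 144.0, 10.0], 0.82)]
bay_thick_place [([522.0, 319.0, 10.0], 0.83)]
bench_block_center [([467.0, -163.0, 11.0], 0.88)]
collar_center [([591.0, -311.0, 9.0], 0.62), ([549.0, 142.0, 10.0], 0.2)]
conning_tower_center [([577.0, -165.0, 12.0], 0.69), ([549.0, 146.0, 10.0], 0.65)]
lifeboat_center [([455.0, -62.0, 17.0], 0.77)]
scene
die_small_center [([447.0, -304.0, 14.0], 0.5), ([682.0, -156.0, 15.0], 0.49)]
die_medium_center [([560.0, 15.0, 14.0], 0.89), ([564.0, -58.0, 13.0], 0.71), ([658.0, -60.0, 17.0], 0.62)]
die_large_center [([447.0, -304.0, 17.0], 0.78)]
bay_thin_place [([537.0, 228.0, 11.0], 0.58)]
bay_medium_place [([550.0, 146.0, 10.0], 0.56), ([446.0, -306.0, 14.0], 0.28)]
bay_thick_place [([523.0, 322.0, 11.0], 0.66)]
bench_block_center [([465.0, -162.0, 11.0], 0.87)]
collar_center [([590.0, -308.0, 7.0], 0.79)]
conning_tower_center [([578.0, -168.0, 17.0], 0.84)]
lifeboat_center [([455.0, -63.0, 16.0], 0.65)]
1.1
```

View pics/top0.png

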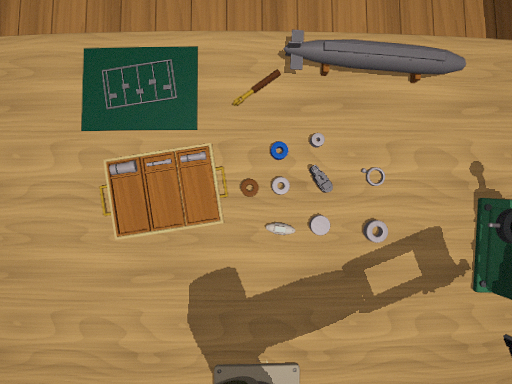

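View pics/scene0.png

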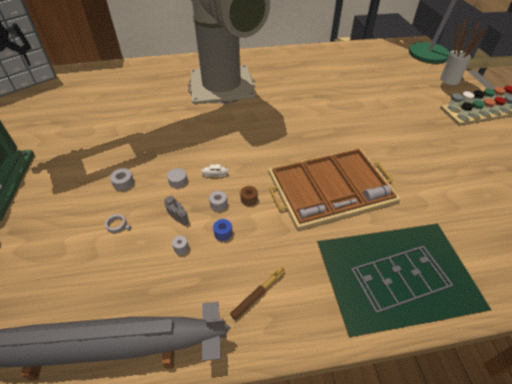

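The top view (up is +x, left is +y) shows these parts:
- **Dies:** small at (317,140), medium at (281,186), large at (376,231).
- **Leave alone:** the blue (279,151) and brown (249,187) decoys, block (320,225), collar (375,176), conning tower (320,178) and lifeboat (280,229).
- **Caddy bays, left to right:** thick, thin, medium punch, with the punches at the +x end.

The scene view agrees. Next I'll refine the centres from depth.

```bash
cat >> h.py <<'E'
def plan(target,yaw,s=None,maxd=60,maxr=0.18):
    "rows (tool axes) from measured pose to target/yaw; returns n rows needed"
    from scipy.spatial.transform import Rotation as Ro
    s=s or sense(); p=np.array(s['tool_pos']);R=Ro.from_euler('xyz',s['tcp_rot'],degrees=True)
    T=Ro.from_euler('xyz',[180,0,yaw],degrees=True)
    d=np.array(target)-p; rv=(R.inv()*T).as_rotvec()
    n=int(np.ceil(max(np.linalg.norm(d)/maxd,np.linalg.norm(rv)/maxr,1)));n=-(-n//5)*5
    for i in range(n):
        Ri=R*Ro.from_rotvec(rv*i/n); print(np.round(Ri.inv().apply(d/n),1).tolist()+np.round(rv/n,4).tolist())
E
python3 - <<'E'
from h import *
G={'S':(684,-155,34),'M':(565,-60,44),'L':(448,-302,56)}
for c in ['top','scene']:
    p,d=snap(c)
    cal=eyes.get_calibration(c);K=np.array(cal['intrinsics']);D=np.array(cal['D'])
    v,u=np.mgrid[:384,:512];n=cv2.undistortPoints(np.stack([u.ravel(),v.ravel()],1)[:,None].astype(float),K,D)[:,0]
    P=(np.c_[n,np.ones(len(n))]*d.ravel()[:,None]-np.array(cal['t']))@np.array(cal['R'])
    P[d.ravel()==0]=-999
    for k,(x,y,o) in G.items():
        q=P[(np.hypot(P[:,0]-x,P[:,1]-y)<o/2+12)&(P[:,2]>24)&(P[:,2]<40)]
        (cx,cy),r=cv2.minEnclosingCircle(q[:,:2].astype(np.float32))
        print(c,k,len(q),np.round([cx,cy,r]),np.median(q[:,2]).round(1),np.round(q[:,:2].mean(0)),)
b=np.array([[522,319],[535,230],[547,144.]])
e=b[0]-b[2];print('yaw',np.degrees(np.arctan2(-e[0],e[1])))
plan((450,-302,130),98.5)
E
```

```text
top S 134 [ 681. -154.   17.] 30.5 [ 680. -153.]
top M 202 [565. -60.  22.] 30.8 [565. -59.]
top L 303 [ 450. -302.   29.] 30.3 [ 450. -302.]
scene S 175 [ 680. -157.   17.] 31.8 [ 682. -157.]
scene M 194 [567. -62.  22.] 30.2 [569. -63.]
scene L 243 [ 451. -306.   28.] 30.8 [ 453. -306.]
yaw 8.13010235415598
[27.0, -13.0, 10.1, -0.0, -0.0, -0.126]
[28.4, -9.5, 10.1, -0.0, -0.0, -0.126]
[29.4, -5.9, 10.1, -0.0, -0.0, -0.126]
[29.9, -2.1, 10.1, -0.0, -0.0, -0.126]
[29.9, 1.7, 10.1, -0.0, -0.0, -0.126]
[29.4, 5.4, 10.1, -0.0, -0.0, -0.126]
[28.5, 9.1, 10.1, -0.0, -0.0, -0.126]
[27.2, 12.6, 10.1, -0.0, -0.0, -0.126]
[25.4, 15.9, 10.1, -0.0, -0.0, -0.126]
[23.2, 18.9, 10.1, -0.0, -0.0, -0.126]
```

The radii and heights match the three dies, so I'll start with the large one.

>>> apply_moves(
  rows=[
    [27,-13,10,0,0,-0.125],
    [28.5,-9.5,10,0,0,-0.125],
    [29.5,-6,10,0,0,-0.125],
    [30,-2,10,0,0,-0.125],
    [30,1.5,10,0,0,-0.125],
  ],
  fingers=85,
  grip_force=60,
)

```text
time: 1.82
tool_pos: [358.9, -418.9, 181.1]
tcp_rot: [180.0, 0.0, 62.3]
ft_force: [-0.1, -0.3, 0.2]
finger_gap: 84.9
grip_force: 0.0
```

>>> apply_moves(
  rows=[
    [29.5,5.5,10,0,0,-0.125],
    [28.5,9,10,0,0,-0.125],
    [27,12.5,10,0,0,-0.125],
    [25.5,16,10,0,0,-0.125],
    [23,19,10,0,0,-0.125],
  ],
)

```text
time: 2.45
tool_pos: [452.1, -301.8, 131.1]
tcp_rot: [180.0, 0.0, 98.1]
ft_force: [0.4, 0.4, -0.2]
finger_gap: 85.0
grip_force: 0.0
```

```bash
python3 - <<'E'
from h import *
s=sense();print(s['time'],s['tool_pos'],s['tcp_rot'],s['joint_pos'],s['ft_force'])
plan((450,-303,4),98,s)
p,d=snap('wrist','pics/w1.png')
E
```

```text
2.45 [ 452.10331273 -301.82625668  131.10876763] [1.79986156e+02 1.10813877e-02 9.81422177e+01] [-3.91336077e+01  2.79184151e+00  1.00901532e+02  2.72966677e-03
  7.62890931e+01 -4.72764733e+01] [ 0.38754256  0.37274555 -0.24157529]
[-0.2, -0.5, 25.4, 0.0, 0.0, 0.0005]
[-0.2, -0.5, 25.4, 0.0, 0.0, 0.0005]
[-0.2, -0.5, 25.4, 0.0, 0.0, 0.0005]
[-0.2, -0.5, 25.4, 0.0, 0.0, 0.0005]
[-0.2, -0.5, 25.4, 0.0, 0.0, 0.0005]
```

View pics/w1.png

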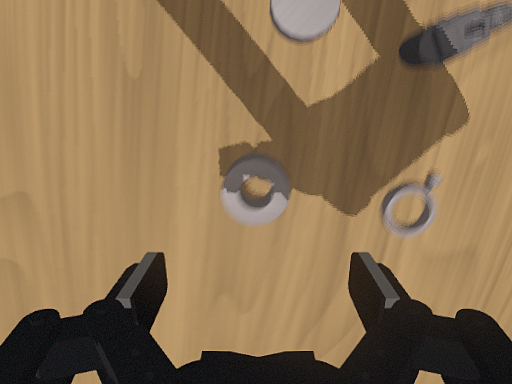

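The wrist view shows the large die at (256,188), on the midline between the fingers (u≈258). I'll descend.

>>> apply_moves(
  rows=[
    [0,0,25,0,0,0],
    [0,-2,25,0,0,0],
    [-1,0,25,0,0,0],
    [0,0,25,0,0,0],
    [0,0,15,0,0,0],
  ],
)

```text
time: 3.12
tool_pos: [449.0, -303.5, 15.0]
tcp_rot: [-179.9, -0.1, 97.9]
ft_force: [-0.2, 0.1, 0.7]
finger_gap: 84.9
grip_force: 0.0
```

>>> apply_moves(
  rows=[
    [0,0,12,0,0,0],
    [0,0,0,0,0,0],
    [0,0,0,0,0,0],
    [0,0,0,0,0,0],
    [0,0,0,0,0,0],
  ],
  fingers=40,
)

```text
time: 3.75
tool_pos: [449.7, -303.9, 4.4]
tcp_rot: [180.0, 0.0, 97.9]
ft_force: [0.4, 0.7, -4.5]
finger_gap: 54.3
grip_force: 63.8
```

>>> apply_moves(
  rows=[
    [0,0,0,0,0,0],
    [0,0,0,0,0,0],
    [0,0,0,0,0,0],
    [0,0,0,0,0,0],
    [0,0,0,0,0,0],
  ],
)

```text
time: 4.38
tool_pos: [449.6, -303.9, 4.3]
tcp_rot: [180.0, -0.0, 97.9]
ft_force: [-0.6, -0.4, -5.3]
finger_gap: 54.1
grip_force: 63.8
```

>>> apply_moves(
  rows=[
    [0,0,-10,0,0,0],
    [0,0,-20,0,0,0],
    [0,0,-25,0,0,0],
    [0,0,-25,0,0,0],
    [0,0,-20,0,0,0],
  ],
)

```text
time: 5.0
tool_pos: [450.1, -304.2, 106.4]
tcp_rot: [179.9, 0.1, 97.9]
ft_force: [0.2, -0.4, -4.2]
finger_gap: 54.4
grip_force: 64.3
```

```bash
python3 - <<'E'
from h import *
s=sense();print(s['tool_pos'],s['finger_gap'],s['ft_force'])
plan((523,320,104),98,s,maxd=43)
E
```

```text
[ 450.07639662 -304.22613281  106.36208203] 54.448201800932395 [ 0.17081955 -0.44632381 -4.21545864]
[40.6, 10.5, 0.1, 0.0001, 0.0001, -0.0001]
[40.5, 10.5, 0.1, 0.0001, 0.0001, -0.0001]
[40.5, 10.5, 0.1, 0.0001, 0.0001, -0.0001]
[40.5, 10.6, 0.1, 0.0001, 0.0001, -0.0001]
[40.5, 10.6, 0.1, 0.0001, 0.0001, -0.0001]
[40.5, 10.6, 0.1, 0.0001, 0.0001, -0.0001]
[40.5, 10.6, 0.1, 0.0001, 0.0001, -0.0001]
[40.5, 10.6, 0.1, 0.0001, 0.0001, -0.0001]
[40.5, 10.6, 0.1, 0.0001, 0.0001, -0.0001]
[40.5, 10.6, 0.1, 0.0001, 0.0001, -0.0001]
[40.5, 10.6, 0.1, 0.0001, 0.0001, -0.0001]
[40.5, 10.6, 0.1, 0.0001, 0.0001, -0.0001]
[40.5, 10.6, 0.1, 0.0001, 0.0001, -0.0001]
[40.5, 10.6, 0.2, 0.0001, 0.0001, -0.0001]
[40.5, 10.6, 0.2, 0.0001, 0.0001, -0.0001]
```

>>> apply_moves(
  rows=[
    [20,5,0,0,0,0],
    [40.5,10.5,0,0,0,0],
    [40.5,10.5,0,0,0,0],
    [40.5,10.5,0,0,0,0],
    [40.5,10.5,0,0,0,0],
  ],
)

```text
time: 5.62
tool_pos: [470.4, -114.6, 103.5]
tcp_rot: [-179.9, -0.1, 97.9]
ft_force: [0.7, -0.3, -3.2]
finger_gap: 54.3
grip_force: 64.3
```

>>> apply_moves(
  rows=[
    [40.5,10.5,0,0,0,0],
    [40.5,10.5,0,0,0,0],
    [40.5,10.5,0,0,0,0],
    [40.5,10.5,0,0,0,0],
    [40.5,10.5,0,0,0,0],
  ],
)

```text
time: 6.25
tool_pos: [494.1, 92.9, 103.6]
tcp_rot: [-179.9, -0.0, 97.9]
ft_force: [1.0, -0.3, -4.7]
finger_gap: 54.5
grip_force: 64.3
```

>>> apply_moves(
  rows=[
    [40.5,10.5,0,0,0,0],
    [40.5,10.5,0,0,0,0],
    [40.5,10.5,0,0,0,0],
    [40.5,10.5,0,0,0,0],
    [30,8,0,0,0,0],
  ],
)

```text
time: 6.88
tool_pos: [516.8, 290.0, 103.4]
tcp_rot: [-179.9, -0.0, 98.0]
ft_force: [-0.1, 0.1, -3.9]
finger_gap: 54.7
grip_force: 64.3
```

```bash
python3 - <<'E'
from h import *
s=sense();print(s['tool_pos'],s['tcp_rot'],s['finger_gap'])
snap('wrist','pics/w2.png')
plan((523,320,40),98)
for n in ['bay_thin_place','bay_medium_place','bay_thick_place']:
    print(n,[(np.round(r['xyz']).tolist(),round(r['confidence'],2)) for r in models.place_of(n,'wrist')])
E
```

```text
[516.77629318 290.00522408 103.38047692] [-1.79904479e+02 -4.42633327e-03  9.79860976e+01] 54.679742174650826
[5.1, 2.0, 12.8, -0.0001, -0.0005, 0.0001]
[5.1, 2.0, 12.7, -0.0001, -0.0005, 0.0001]
[5.1, 2.0, 12.7, -0.0001, -0.0005, 0.0001]
[5.1, 2.0, 12.7, -0.0001, -0.0005, 0.0001]
[5.1, 2.0, 12.7, -0.0001, -0.0005, 0.0001]
bay_thin_place [([532.0, 234.0, 9.0], 0.95)]
bay_medium_place [([550.0, 145.0, 9.0], 0.73)]
bay_thick_place [([520.0, 318.0, 10.0], 0.56)]
```

View pics/w2.png

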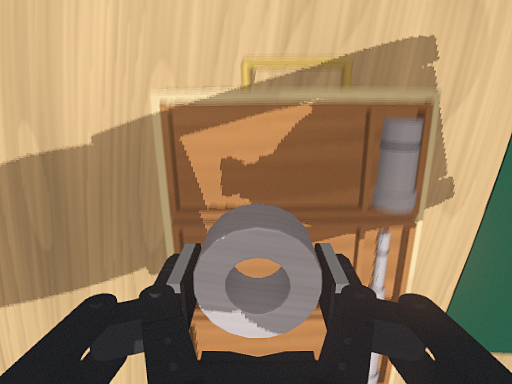

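The wrist view confirms the thick punch in the outer bay. The caddy edges are square to the gripper, and the die hangs level at (257,275). Next I'll move above the bay centre and lower it.

>>> apply_moves(
  rows=[
    [7,1,5,0,0,0],
    [7,1,10,0,0,0],
    [7,1,10,0,0,0],
    [6,1,10,0,0,0],
    [2,1,15,0,0,0],
  ],
)

```text
time: 7.7
tool_pos: [519.6, 317.6, 53.7]
tcp_rot: [180.0, -0.0, 97.9]
ft_force: [-0.5, -0.0, -4.4]
finger_gap: 54.3
grip_force: 64.6
```

>>> apply_moves(
  rows=[
    [0,0,15,0,0,0],
    [0,0,12,0,0,0],
    [0,0,6,0,0,0],
    [0,0,3,0,0,0],
    [0,0,0,0,0,0],
  ],
)

```text
time: 8.32
tool_pos: [519.6, 317.1, 18.5]
tcp_rot: [180.0, -0.0, 97.9]
ft_force: [0.0, 0.6, -3.9]
finger_gap: 54.3
grip_force: 64.5
```

>>> apply_moves(
  rows=[
    [0,0,2,0,0,0],
    [0,0,1,0,0,0],
    [0,0,1,0,0,0],
    [0,0,0,0,0,0],
    [0,0,0,0,0,0],
  ],
)

```text
time: 8.95
tool_pos: [519.4, 317.1, 14.3]
tcp_rot: [180.0, 0.0, 97.9]
ft_force: [-0.3, -0.0, -4.7]
finger_gap: 54.3
grip_force: 64.5
```

>>> apply_moves(
  rows=[
    [0,0,0,0,0,0],
    [0,0,0,0,0,0],
    [0,0,0,0,0,0],
    [0,0,0,0,0,0],
    [0,0,0,0,0,0],
  ],
  fingers=75,
)

```text
time: 9.57
tool_pos: [519.4, 317.1, 14.3]
tcp_rot: [180.0, -0.0, 97.9]
ft_force: [0.0, -0.8, -0.7]
finger_gap: 74.9
grip_force: 0.0
```

>>> apply_moves(
  rows=[
    [0,0,-10,0,0,0],
    [0,0,-25,0,0,0],
    [0,0,-25,0,0,0],
    [0,0,-25,0,0,0],
    [0,0,-25,0,0,0],
  ],
)

```text
time: 10.2
tool_pos: [519.5, 317.2, 126.0]
tcp_rot: [180.0, -0.0, 97.9]
ft_force: [-0.4, 0.7, -0.2]
finger_gap: 75.0
grip_force: 0.0
```

```bash
python3 - <<'E'
from h import *
s=sense();print(s['tool_pos'],s['ft_force'])
plan((566,-61,90),98,s,maxd=45)
E
```

```text
[519.53713316 317.17228126 126.00642669] [-0.36027939  0.72791575 -0.15930585]
[-38.1, -0.6, 3.6, 0.0001, -0.0, -0.0002]
[-38.1, -0.6, 3.6, 0.0001, -0.0, -0.0002]
[-38.1, -0.6, 3.6, 0.0001, -0.0, -0.0002]
[-38.1, -0.6, 3.6, 0.0001, -0.0, -0.0002]
[-38.1, -0.6, 3.6, 0.0001, -0.0, -0.0002]
[-38.1, -0.6, 3.6, 0.0001, -0.0, -0.0002]
[-38.1, -0.6, 3.6, 0.0001, -0.0, -0.0002]
[-38.1, -0.6, 3.6, 0.0001, -0.0, -0.0002]
[-38.1, -0.7, 3.6, 0.0001, -0.0, -0.0002]
[-38.1, -0.7, 3.6, 0.0001, -0.0, -0.0002]
```

>>> apply_moves(
  rows=[
    [-38,-0.5,3.5,0,0,0],
    [-38,-0.5,3.5,0,0,0],
    [-38,-0.5,3.5,0,0,0],
    [-38,-0.5,3.5,0,0,0],
    [-38,-0.5,3.5,0,0,0],
  ],
  fingers=66,
)

```text
time: 10.82
tool_pos: [543.4, 127.4, 107.6]
tcp_rot: [179.9, -0.0, 97.9]
ft_force: [0.9, -0.9, 0.0]
finger_gap: 66.3
grip_force: 0.0
```

>>> apply_moves(
  rows=[
    [-38,-0.5,3.5,0,0,0],
    [-38,-0.5,3.5,0,0,0],
    [-38,-0.5,3.5,0,0,0],
    [-38,-0.5,3.5,0,0,0],
    [-38,-0.5,3.5,0,0,0],
  ],
)

```text
time: 11.45
tool_pos: [567.1, -61.3, 90.1]
tcp_rot: [179.9, 0.0, 97.9]
ft_force: [-0.0, -1.0, -0.3]
finger_gap: 66.1
grip_force: 0.0
```

```bash
python3 - <<'E'
from h import *
s=sense();print(s['tool_pos'],s['tcp_rot'],s['ft_force'])
plan((566,-61,4),98,s)
snap('wrist','pics/w3.png');snap('top','pics/t3.png')
E
```

```text
[567.07292127 -61.28548175  90.14099093] [1.79941017e+02 1.93936502e-02 9.79066034e+01] [-0.01338948 -1.00615466 -0.33061255]
[0.1, -0.2, 17.2, 0.0002, 0.0001, -0.0003]
[0.1, -0.2, 17.2, 0.0002, 0.0001, -0.0003]
[0.1, -0.2, 17.2, 0.0002, 0.0001, -0.0003]
[0.1, -0.2, 17.2, 0.0002, 0.0001, -0.0003]
[0.1, -0.2, 17.2, 0.0002, 0.0001, -0.0003]
```

View pics/w3.png

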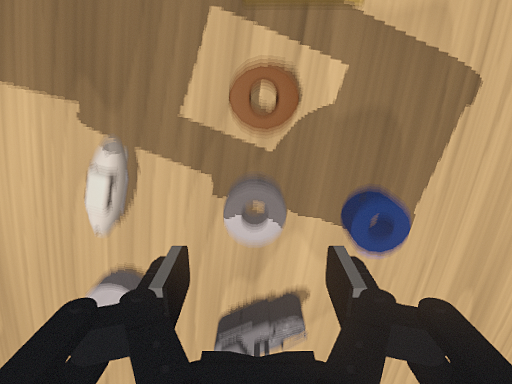

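View pics/t3.png

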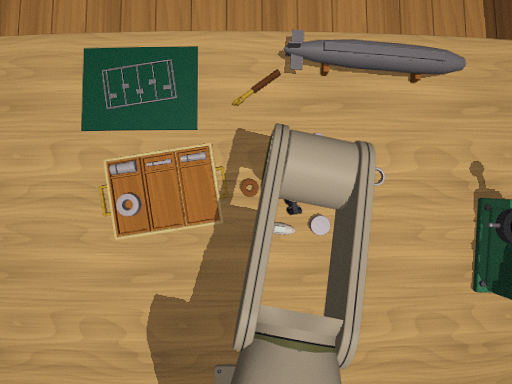

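The large die sits in the thick bay (top view, 127,205). The medium die is at (255,210), on the midline between the fingers and clear of the blue ring at (376,220).

>>> apply_moves(
  rows=[
    [0,0,20,0,0,0],
    [0,0,22,0,0,0],
    [0,0,22,0,0,0],
    [0,0,14,0,0,0],
    [0,0,8,0,0,0],
  ],
)

```text
time: 12.18
tool_pos: [565.9, -59.1, 1.9]
tcp_rot: [-179.9, -0.0, 98.0]
ft_force: [-0.2, -0.3, 0.5]
finger_gap: 66.1
grip_force: 0.0
```

>>> apply_moves(
  rows=[
    [0,0,0,0,0,0],
    [0,0,0,0,0,0],
    [0,0,0,0,0,0],
    [0,0,0,0,0,0],
    [0,0,0,0,0,0],
  ],
  fingers=28,
)

```text
time: 12.8
tool_pos: [567.0, -60.0, 3.7]
tcp_rot: [180.0, 0.0, 97.9]
ft_force: [-0.5, 0.1, 0.6]
finger_gap: 42.3
grip_force: 61.3
```

>>> apply_moves(
  rows=[
    [0,0,0,0,0,0],
    [0,0,0,0,0,0],
    [0,0,-10,0,0,0],
    [0,0,-20,0,0,0],
    [0,0,-20,0,0,0],
  ],
)

```text
time: 13.42
tool_pos: [566.9, -60.0, 54.9]
tcp_rot: [180.0, 0.0, 97.9]
ft_force: [0.8, 0.1, -2.5]
finger_gap: 42.0
grip_force: 61.4
```

>>> apply_moves(
  rows=[
    [0,0,-20,0,0,0],
    [0,0,-20,0,0,0],
    [0,0,-10,0,0,0],
    [0,0,0,0,0,0],
    [0,0,0,0,0,0],
  ],
)

```text
time: 14.05
tool_pos: [566.0, -59.8, 102.3]
tcp_rot: [-179.9, -0.0, 97.9]
ft_force: [-0.1, -0.2, -3.5]
finger_gap: 41.9
grip_force: 61.4
```

```bash
python3 - <<'E'
from h import *
s=sense()
plan((548,145,100),98,s,maxd=45)
E
```

```text
[41.1, 2.1, 0.5, -0.0003, -0.0001, -0.0003]
[41.1, 2.1, 0.5, -0.0003, -0.0001, -0.0003]
[41.1, 2.1, 0.5, -0.0003, -0.0001, -0.0003]
[41.1, 2.1, 0.5, -0.0003, -0.0001, -0.0003]
[41.1, 2.1, 0.5, -0.0003, -0.0001, -0.0003]
```

>>> apply_moves(
  rows=[
    [30,2,0,0,0,0],
    [41,2,0,0,0,0],
    [41,2,0,0,0,0],
    [41,2,0,0,0,0],
    [41,2,0,0,0,0],
  ],
)

```text
time: 14.68
tool_pos: [548.9, 134.7, 102.0]
tcp_rot: [-179.9, 0.0, 97.9]
ft_force: [-0.0, -0.7, -3.0]
finger_gap: 41.7
grip_force: 61.4
```

>>> apply_moves(
  rows=[
    [11,0.5,0,0,0,0],
    [0,0,15,0,0,0],
    [0,0,20,0,0,0],
    [0,0,15,0,0,0],
    [0,0,10,0,0,0],
  ],
)

```text
time: 15.3
tool_pos: [547.9, 143.5, 41.1]
tcp_rot: [-179.9, 0.0, 97.8]
ft_force: [-0.2, 0.1, -3.1]
finger_gap: 41.8
grip_force: 61.4
```

>>> apply_moves(
  rows=[
    [1,0,10,0,0,0],
    [0,0,8,0,0,0],
    [0,0,5,0,0,0],
    [0,0,2,0,0,0],
    [0,0,0,0,0,0],
  ],
)

```text
time: 15.92
tool_pos: [548.9, 145.6, 18.4]
tcp_rot: [180.0, -0.0, 97.9]
ft_force: [-0.0, -1.0, -2.0]
finger_gap: 41.9
grip_force: 61.4
```

>>> apply_moves(
  rows=[
    [0,0,1,0,0,0],
    [0,0,1,0,0,0],
    [0,0,0,0,0,0],
    [0,0,0,0,0,0],
    [0,0,0,0,0,0],
  ],
)

```text
time: 16.55
tool_pos: [548.8, 145.5, 16.3]
tcp_rot: [180.0, 0.0, 97.9]
ft_force: [-0.0, 0.1, -2.4]
finger_gap: 41.9
grip_force: 61.4
```

>>> apply_moves(
  rows=[
    [0,0,1,0,0,0],
    [0,0,1,0,0,0],
    [0,0,0,0,0,0],
    [0,0,0,0,0,0],
    [0,0,0,0,0,0],
  ],
)

```text
time: 17.18
tool_pos: [548.8, 145.5, 14.3]
tcp_rot: [180.0, 0.0, 97.9]
ft_force: [0.3, -0.4, -2.5]
finger_gap: 41.8
grip_force: 61.4
```

>>> apply_moves(
  rows=[
    [0,0,0,0,0,0],
    [0,0,0,0,0,0],
    [0,0,0,0,0,0],
    [0,0,0,0,0,0],
    [0,0,0,0,0,0],
  ],
  fingers=66,
)

```text
time: 17.8
tool_pos: [548.8, 145.5, 14.3]
tcp_rot: [180.0, 0.0, 97.9]
ft_force: [-0.6, -0.0, -0.6]
finger_gap: 65.8
grip_force: 0.0
```

>>> apply_moves(
  rows=[
    [0,0,-10,0,0,0],
    [0,0,-25,0,0,0],
    [0,0,-25,0,0,0],
    [0,0,-25,0,0,0],
    [0,0,-5,0,0,0],
  ],
)

```text
time: 18.42
tool_pos: [550.5, 145.9, 107.2]
tcp_rot: [179.7, -0.0, 97.9]
ft_force: [-0.1, 0.0, 0.4]
finger_gap: 66.3
grip_force: 0.0
```

```bash
python3 - <<'E'
from h import *
s=sense()
plan((681,-155,90),98,s,maxd=45)
E
```

```text
[-31.6, 8.8, 1.8, 0.0005, -0.0, -0.0002]
[-31.6, 8.8, 1.8, 0.0005, -0.0, -0.0002]
[-31.6, 8.8, 1.7, 0.0005, -0.0, -0.0002]
[-31.6, 8.8, 1.7, 0.0005, -0.0, -0.0002]
[-31.6, 8.8, 1.7, 0.0005, -0.0, -0.0002]
[-31.6, 8.8, 1.7, 0.0005, -0.0, -0.0002]
[-31.6, 8.8, 1.7, 0.0005, -0.0, -0.0002]
[-31.6, 8.7, 1.7, 0.0005, -0.0, -0.0002]
[-31.6, 8.7, 1.7, 0.0005, -0.0, -0.0002]
[-31.6, 8.7, 1.7, 0.0005, -0.0, -0.0002]
```

>>> apply_moves(
  rows=[
    [-31.5,9,1.5,0,0,0],
    [-31.5,9,1.5,0,0,0],
    [-31.5,9,1.5,0,0,0],
    [-31.5,9,1.5,0,0,0],
    [-31.5,9,1.5,0,0,0],
  ],
  fingers=56,
)

```text
time: 19.05
tool_pos: [614.8, -5.2, 95.8]
tcp_rot: [-179.9, -0.0, 97.9]
ft_force: [0.9, -0.1, 0.1]
finger_gap: 56.2
grip_force: 0.0
```

>>> apply_moves(
  rows=[
    [-31.5,9,1.5,0,0,0],
    [-31.5,9,1.5,0,0,0],
    [-31.5,9,1.5,0,0,0],
    [-31.5,9,1.5,0,0,0],
    [-31.5,9,1.5,0,0,0],
  ],
)

```text
time: 19.68
tool_pos: [681.0, -154.9, 88.0]
tcp_rot: [-179.9, -0.0, 97.9]
ft_force: [-0.5, 1.0, 0.1]
finger_gap: 55.4
grip_force: 0.0
```

```bash
python3 - <<'E'
from h import *
s=sense();print(s['tool_pos'],s['tcp_rot'])
plan((681,-155,4),98,s)
snap('wrist','pics/w4.png')
E
```

```text
[ 681.00583382 -154.94401846   88.04112229] [-1.79925052e+02 -3.68785019e-02  9.79053807e+01]
[-0.0, 0.0, 16.8, -0.0003, -0.0001, -0.0003]
[-0.0, 0.0, 16.8, -0.0003, -0.0001, -0.0003]
[-0.0, 0.0, 16.8, -0.0003, -0.0001, -0.0003]
[-0.0, 0.0, 16.8, -0.0003, -0.0001, -0.0003]
[-0.0, 0.0, 16.8, -0.0003, -0.0001, -0.0003]
```

View pics/w4.png

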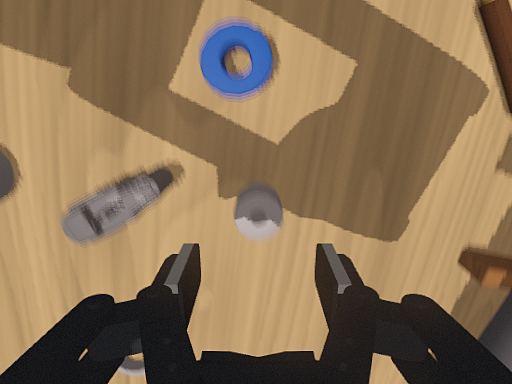

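The small die is at (258,212), on the midline. The tower tip at (172,180) clears the left finger. I'll descend and grip.

>>> apply_moves(
  rows=[
    [0,0,20,0,0,0],
    [0,0,22,0,0,0],
    [0,0,22,0,0,0],
    [0,0,13,0,0,0],
    [0,0,6,0,0,0],
  ],
)

```text
time: 20.35
tool_pos: [680.4, -153.4, 4.6]
tcp_rot: [-179.9, -0.0, 97.9]
ft_force: [1.0, 0.7, -0.4]
finger_gap: 55.7
grip_force: 0.0
```

>>> apply_moves(
  rows=[
    [0,0,0,0,0,0],
    [0,0,0,0,0,0],
    [0,0,0,0,0,0],
    [0,0,0,0,0,0],
    [0,0,0,0,0,0],
  ],
  fingers=18,
)

```text
time: 20.98
tool_pos: [681.7, -154.3, 7.0]
tcp_rot: [179.9, 0.0, 97.9]
ft_force: [-0.8, -0.1, 2.6]
finger_gap: 31.4
grip_force: 60.0
```

>>> apply_moves(
  rows=[
    [0,0,0,0,0,0],
    [0,0,0,0,0,0],
    [0,0,-10,0,0,0],
    [0,0,-20,0,0,0],
    [0,0,-20,0,0,0],
  ],
)

```text
time: 21.6
tool_pos: [681.3, -154.1, 57.9]
tcp_rot: [180.0, 0.0, 97.9]
ft_force: [0.5, -1.0, -1.2]
finger_gap: 31.3
grip_force: 59.6
```

>>> apply_moves(
  rows=[
    [0,0,-20,0,0,0],
    [0,0,-20,0,0,0],
    [0,0,-10,0,0,0],
    [0,0,0,0,0,0],
    [0,0,0,0,0,0],
  ],
)

```text
time: 22.22
tool_pos: [680.6, -153.9, 105.2]
tcp_rot: [-179.9, -0.0, 97.9]
ft_force: [0.5, 0.3, -2.3]
finger_gap: 31.3
grip_force: 59.7
```

```bash
python3 - <<'E'
from h import *
s=sense()
plan((534,231,105),98,s,maxd=45)
E
```

```text
[40.1, -9.2, 0.1, -0.0002, -0.0001, -0.0002]
[40.1, -9.2, 0.1, -0.0002, -0.0001, -0.0002]
[40.1, -9.2, 0.1, -0.0002, -0.0001, -0.0002]
[40.1, -9.2, 0.0, -0.0002, -0.0001, -0.0002]
[40.1, -9.2, 0.0, -0.0002, -0.0001, -0.0002]
[40.1, -9.2, 0.0, -0.0002, -0.0001, -0.0002]
[40.1, -9.2, 0.0, -0.0002, -0.0001, -0.0002]
[40.2, -9.2, 0.0, -0.0002, -0.0001, -0.0002]
[40.2, -9.2, 0.0, -0.0002, -0.0001, -0.0002]
[40.2, -9.2, 0.0, -0.0002, -0.0001, -0.0002]
```

>>> apply_moves(
  rows=[
    [30,-7,0,0,0,0],
    [40,-9,0,0,0,0],
    [40,-9,0,0,0,0],
    [40,-9,0,0,0,0],
    [40,-9,0,0,0,0],
  ],
)

```text
time: 22.85
tool_pos: [611.1, 29.4, 105.0]
tcp_rot: [-179.9, -0.0, 97.9]
ft_force: [0.3, 1.0, -1.9]
finger_gap: 31.6
grip_force: 59.9
```

>>> apply_moves(
  rows=[
    [40,-9,0,0,0,0],
    [40,-9,0,0,0,0],
    [40,-9,0,0,0,0],
    [40,-9,0,0,0,0],
    [40,-9,0,0,0,0],
  ],
)

```text
time: 23.48
tool_pos: [539.1, 221.0, 105.1]
tcp_rot: [-179.9, 0.0, 97.9]
ft_force: [0.1, -0.4, -2.0]
finger_gap: 31.4
grip_force: 59.9
```

>>> apply_moves(
  rows=[
    [11,-4,0,0,0,0],
    [0,0,15,0,0,0],
    [0,0,20,0,0,0],
    [0,0,15,0,0,0],
    [0,0,10,0,0,0],
  ],
)

```text
time: 24.1
tool_pos: [534.2, 229.3, 44.1]
tcp_rot: [-179.9, 0.0, 97.8]
ft_force: [0.3, -1.1, -1.7]
finger_gap: 31.2
grip_force: 59.9
```

>>> apply_moves(
  rows=[
    [0,0,10,0,0,0],
    [0,0,8,0,0,0],
    [0,0,4,0,0,0],
    [0,0,1,0,0,0],
    [0,0,0,0,0,0],
  ],
)

```text
time: 24.72
tool_pos: [535.2, 230.6, 23.7]
tcp_rot: [180.0, -0.0, 97.9]
ft_force: [0.6, -0.1, -2.6]
finger_gap: 31.2
grip_force: 59.9
```

>>> apply_moves(
  rows=[
    [0,0,1,0,0,0],
    [0,0,1,0,0,0],
    [0,0,1,0,0,0],
    [0,0,0,0,0,0],
    [0,0,0,0,0,0],
  ],
)

```text
time: 25.35
tool_pos: [534.9, 230.4, 20.3]
tcp_rot: [-180.0, 0.0, 97.9]
ft_force: [-0.1, -0.5, -2.4]
finger_gap: 31.5
grip_force: 59.9
```

>>> apply_moves(
  rows=[
    [0,0,1,0,0,0],
    [0,0,1,0,0,0],
    [0,0,1,0,0,0],
    [0,0,0,0,0,0],
    [0,0,0,0,0,0],
  ],
)

```text
time: 25.98
tool_pos: [535.0, 230.5, 17.3]
tcp_rot: [180.0, -0.0, 97.9]
ft_force: [0.7, 0.0, -3.0]
finger_gap: 31.3
grip_force: 59.9
```

>>> apply_moves(
  rows=[
    [0,0,0.5,0,0,0],
    [0,0,0,0,0,0],
    [0,0,0,0,0,0],
    [0,0,0,0,0,0],
    [0,0,0,0,0,0],
  ],
)

```text
time: 26.6
tool_pos: [535.1, 230.5, 17.0]
tcp_rot: [180.0, -0.0, 97.9]
ft_force: [-1.6, -0.1, 4.0]
finger_gap: 31.1
grip_force: 60.3
```

>>> apply_moves(
  rows=[
    [0,0,0,0,0,0],
    [0,0,0,0,0,0],
    [0,0,0,0,0,0],
    [0,0,0,0,0,0],
    [0,0,0,0,0,0],
  ],
  fingers=58,
)

```text
time: 27.22
tool_pos: [534.9, 230.4, 16.8]
tcp_rot: [-180.0, -0.0, 97.9]
ft_force: [0.3, -0.2, -0.1]
finger_gap: 58.2
grip_force: 0.0
```

>>> apply_moves(
  rows=[
    [0,0,-10,0,0,0],
    [0,0,-25,0,0,0],
    [0,0,-25,0,0,0],
    [0,0,-25,0,0,0],
    [0,0,-15,0,0,0],
  ],
)

```text
time: 27.85
tool_pos: [535.8, 230.7, 119.2]
tcp_rot: [179.8, -0.0, 97.9]
ft_force: [0.0, -0.7, 0.7]
finger_gap: 57.8
grip_force: 0.0
```

>>> apply_moves(
  rows=[
    [-20,0,-20,0,0,0],
    [-50,0,-10,0,0,0],
    [-50,0,0,0,0,0],
    [-50,0,0,0,0,0],
    [-50,0,0,0,0,0],
  ],
)

```text
time: 28.48
tool_pos: [564.9, 9.8, 147.2]
tcp_rot: [-180.0, 0.0, 97.9]
ft_force: [1.0, -0.2, 0.2]
finger_gap: 58.2
grip_force: 0.0
```

```bash
python3 - <<'E'
from h import *
p,d=snap('top')
cv2.imwrite('pics/t5.png',cv2.resize(p[120:260,80:420,::-1],None,fx=2,fy=2))
for c in ['top','scene']:
    p,d=snap(c)
    if c=='scene': cv2.imwrite('pics/s5.png',p[:,:,::-1])
    cal=eyes.get_calibration(c)
    v,u=np.mgrid[:384,:512];n=cv2.undistortPoints(np.stack([u.ravel(),v.ravel()],1)[:,None].astype(float),np.array(cal['intrinsics']),np.array(cal['D']))[:,0]
    P=(np.c_[n,np.ones(len(n))]*d.ravel()[:,None]-np.array(cal['t']))@np.array(cal['R']);P[d.ravel()==0]=-999
    for k,(x,y,o) in {'S':(535,230,34),'M':(549,145,44),'L':(519,317,56)}.items():
        q=P[(np.hypot(P[:,0]-x,P[:,1]-y)<o/2+8)&(P[:,2]>34)&(P[:,2]<48)]
        print(c,k,len(q),q.mean(0).round(),q[:,2].std().round(1))
E
```

```text
top S 144 [534. 229.  41.] 2.0
top M 142 [549. 150.  41.] 1.6
top L 323 [519. 316.  41.] 1.8
scene S 101 [538. 226.  40.] 2.0
scene M 181 [552. 142.  40.] 2.1
scene L 236 [522. 312.  40.] 1.9
```

View pics/t5.png

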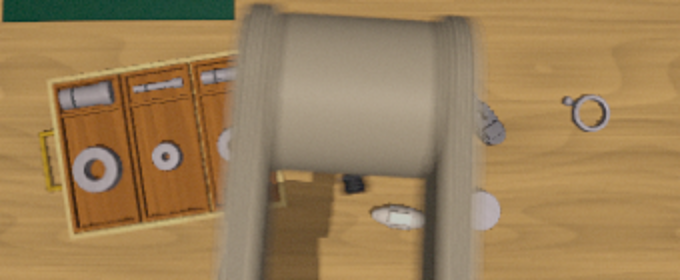

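View pics/s5.png

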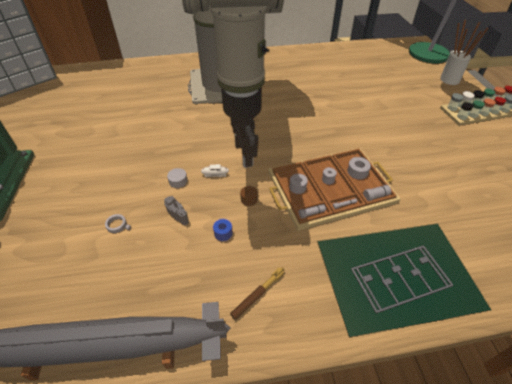

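All three dies lie flat in their bays with tops at z≈40 mm: medium at (298,183), small at (328,176) and large at (359,168) in the scene view. The other parts are where they were.

```bash
python3 -c "
from h import *
print(job.hand_in())"
```

```text
the job is handed in; nothing more can be done
None
```

All three dies were set down flat, each in the bay of its own punch, with nothing else visibly moved, and the job is handed in (about 29 of the 83 s used); no verdict came back.

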